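# Hang two lanterns on their display hooks

## Task

Put the two lanterns back on display: hang each by its handle on the hook stand of its own colour, blue on blue and black on black, so that it hangs freely and still with the handle resting on the rod between the post and the upturned end. Carry them upright and leave all the other goods where they stand.

Things in the scene. Friction and masses are not known exactly. Their poses are not given: they have to be found in the camera images.
- blue_lantern_centre (a point): Centre of the blue lantern, 80 mm above its underside: round body 76 mm across, 85 mm tall, white middle, 0.2 to 0.4 kg; on it stands a rigid flat handle, 10 mm thick along the lantern's x, 76 mm wide along its y, alike both ways round. Its top strap spans 135 to 161 mm above the underside; the opening below it, down to the lid, is 52 mm wide and 50 mm high. z is up.
- blue_lantern_eye (a point): Middle of the lower face of the blue lantern's handle strap, on the lantern's axis, 135 mm above its underside and 26 mm below the strap's top: it rests on the hook. Lantern's axes.
- blue_hook_seat (a point): Middle of the top of the blue hook's level 10 mm rod, 205 mm above the table, where the handle rests. x runs along the rod from tip to post. The post (16 mm thick, 208 mm tall) is 60 mm along +x, the upturned end 63 mm along -x. The fixed stand is of one colour; its base plate reaches from 0 to 130 mm along +x and 45 mm to each side, 10 mm thick.
- blue_hook_tip (a point): Top of the upturned end of the blue hook, 16 mm above the rod's top, 63 mm from the seat along -x. Same axes as the seat.
- black_lantern_centre (a point): Centre of the black lantern, 80 mm above its underside: round body 76 mm across, 85 mm tall, white middle, 0.2 to 0.4 kg; on it stands a rigid flat handle, 10 mm thick along the lantern's x, 76 mm wide along its y, alike both ways round. Its top strap spans 135 to 161 mm above the underside; the opening below it, down to the lid, is 52 mm wide and 50 mm high. z is up.
- black_lantern_eye (a point): Middle of the lower face of the black lantern's handle strap, on the lantern's axis, 135 mm above its underside and 26 mm below the strap's top: it rests on the hook. Lantern's axes.
- black_hook_seat (a point): Middle of the top of the black hook's level 10 mm rod, 205 mm above the table, where the handle rests. x runs along the rod from tip to post. The post (16 mm thick, 208 mm tall) is 60 mm along +x, the upturned end 63 mm along -x. The fixed stand is of one colour; its base plate reaches from 0 to 130 mm along +x and 45 mm to each side, 10 mm thick.
- black_hook_tip (a point): Top of the upturned end of the black hook, 16 mm above the rod's top, 63 mm from the seat along -x. Same axes as the seat.
- divider: Fixed upright black panel with a white edge between the two stands, 200 mm along its x, 70 mm at the foot, 16 mm thick above, 216 mm tall; origin at the centre of its underside.
- bulb_box: Bystander, to be left alone: cardboard bulb carton with a yellow band, 65 x 65 x 65 mm. Origin at the centre of its underside.
- shade: Bystander, to be left alone: loose black metal lamp dome standing mouth down, 110 mm across, 95 mm tall. Origin at the centre of its underside.
- spray: Bystander, to be left alone: cleaner bottle, 56 mm across, 170 mm tall. Origin at the centre of its underside.
- driver: Bystander, to be left alone: red-handled screwdriver lying on the table, 180 mm long. Origin on its axis at the table side.
- clamp: Bystander, to be left alone: white C-shaped lamp clamp, 60 x 34 mm, 65 mm tall. Origin at the centre of its underside.
- puck: Bystander, to be left alone: white round light puck, 80 mm across, 22 mm tall. Origin at the centre of its underside.
- adapter: Bystander, to be left alone: black plug-in power adapter, 90 x 45 x 32 mm. Origin at the centre of its underside.
- bulb_box2: Bystander, to be left alone: cardboard carton with a blue band, 90 x 70 x 70 mm. Origin at the centre of its underside.

How it is judged:
At the end, for the whole second after the job is handed in: Each lantern is released and at rest on the hook of its own colour: its eye within 24 mm sideways of the rod, -8 to +12 mm of its top in height, -55 to +45 mm along it from the seat, leaning under 20 degrees, bearing on the hook with over 0.8 N (x of blue_lantern_eye in the frame of blue_hook_seat between -0.055 and 0.045 m and y of blue_lantern_eye in the frame of blue_hook_seat between -0.024 and 0.024 m and z of blue_lantern_eye in the frame of blue_hook_seat between -0.008 and 0.012 m and angle between each of blue_lantern_centre, black_lantern_centre's own z axis and vertical below 0.35 rad and contact force between blue_lantern and blue_hook above 0.8 N and linear speed of each of blue_lantern, black_lantern below 0.05 m/s and contact force between each of blue_lantern, black_lantern and the fingers below 0.1 N and x of black_lantern_eye in the frame of black_hook_seat between -0.055 and 0.045 m and y of black_lantern_eye in the frame of black_hook_seat between -0.024 and 0.024 m and z of black_lantern_eye in the frame of black_hook_seat between -0.008 and 0.012 m and contact force between black_lantern and black_hook above 0.8 N); the robot touches nothing.
It fails at once if one of the other goods is shifted by more than 40 mm (distance of any of bulb_box, shade, spray, driver, clamp, puck, adapter, bulb_box2 from where it was at the start of the episode above 0.04 m).
It fails at once if a lantern is tipped over (leans more than 50 degrees) (angle between any of blue_lantern_centre, black_lantern_centre's own z axis and vertical above 0.87 rad).
It also fails if it takes over 62 s, if anything falls off the work surface, if the arm or the gripper's body presses on something with over 40 N, if the wrist force passes 120 N, or if a joint passes its speed limit or range.

## Robot

A 6-joint arm with a two-finger parallel gripper is mounted at the origin on the work surface. World frame = base frame: x ahead of the robot, y to its left, z up, the work surface at z = 0. Lengths are in m, angles in rad, forces in N, time in s.
With the tool pointing down it reaches from about 0.35 to 0.775 m from the base axis. Payload 5.5 kg.
Tool frame: the origin (TCP) lies at the very end of the fingers, on their centre line; the grasp point (between the pads) lies 19 mm behind it; z points along the fingers, y is the line along which they close (so a half turn about z gives the same grasp; the last joint's range is limited). The gripper opens to 85 mm and grips with 20 to 120 N. Pads are 22 mm wide; open, the fingers measure 114 mm over their backs; the gripper's body (76 mm by 85 mm) begins 54 mm behind the grasp point. The pads swing forward as they close: fully open they stand 13 mm farther back than shut.
Start: joints at [-1.25, 0.313, 0.046, 1.304, 0, 1.431], TCP at [0.256, -0.515, 0.231] pointing down, gripper open.
Joint ranges: [-2.76, 2.76], [-0.86, 1.69], [-1.03, 1.26], [-2.2, 2.34], [-1.47, 1.5], [-3.14, 3.14]. Speed limits (rad/s): [2.57, 2.57, 3.14, 3.14, 3.14, 3.14].

## Interface

Orientations are given as a unit quaternion [w, x, y, z].
In Python, from workcell import env, imaging, ticket gives the robot as it stands. The module is installed in compiled form; this text tells all that it offers.
- The arm moves only by the tool apply_moves, never from a script. Its argument "rows" is a list of rows, each an object with "xyz": the shift along the tool's x, y, z in mm, a list of three; "turn": the turn, a rotation vector about the tool's x, y, z in rad, a list of three; "grip": the opening, from 0 (shut) to 1 (fully open). A call has 1 to 12 rows; each row is the pose to reach, as a shift and turn from the pose commanded when the call began, along the tool's axes at that moment; what a row does not reach only later rows make up. A row lasts 1/12 s, in which the tool goes at most 41.7 mm and 7.16 degrees, less where a joint would pass 70% of its speed; a pose out of reach is approached as far as the arm can. A call with a gripper value outside its range is refused whole. The fingers move at their own pace and stop on an object; "force" is the grip in N (left out, the last holds). Time passes only in rows, so rows that repeat a pose let the fingers close. It gives the time, the measured TCP pose, the force, the opening and the grip force at its end, in the units of the state.
- env.get_state(): the state, without advancing time (a new reading comes with each control period).
- imaging.read_camera(name): name is "scene" or "side" or "wrist"; returns a dict with "color" (400x640x3 uint8, blue, green, red), "z_map" (400x640 float32, m along the optical axis (not along the pixel's ray), 0 where there is no reading), "camera_matrix" (3x3 intrinsics, pixels), "view" (4x4, takes a point from world to camera coordinates). Camera axes: x right, y down, z forward; pixel columns grow to the right and rows downward; lengths in m; the calibration is good to about 2 mm. A picture is of the moment at which its call begins.
- ticket.hand_in(): hands the job in; it is judged then, once.
The state is a dict: "clock": time; "joint_pos": joint angles; "qvel": joint speeds; "tau": joint torques, N m; "tcp_pos": TCP position; "orientation": TCP orientation; "wrist_force": force on the tool from outside, world axes, zero at the start; "ft_torque": the same for the moment, N m; "finger_gap": finger opening in m; "grip_force": force on a finger pad.
Only numpy, scipy, OpenCV 4.12 (cv2) and the standard library are available. Lean on these libraries where they do the work, as an engineer would, in place of code of your own. Each camera call takes 0.05 s, during which the arm holds its last target. There are 200 camera calls.

## Working session

There is one attempt and no reset: what is moved stays moved. The work goes in short steps, Python scripts to look and compute and a tool call to move; the robot and the scene stay as the last step left them, time stands still between calls to the robot, and variables do not carry over. Pictures are saved under pics/ and viewed, at most 10 in all, crops included, and the job is handed in when it is done.

Besides the shell and the picture viewer there is one more tool, called after "Call:" as name([rows], argument=value, ...), one row to a line, values as JSON. apply_moves: Moves the arm, as the interface text tells. Its arguments: {"type":"object","properties":{"rows":{"type":"array"},"force":{"type":"number"}},"required":["rows"]}

```bash
mkdir -p pics
cat > h.py <<'E'
import numpy as np,cv2
from workcell import env,imaging,ticket
def cap(n):
    d=imaging.read_camera(n); np.savez(f'{n}.npz',**d); return d
def pts(d):
    z=d['z_map'];K=d['camera_matrix'];v,u=np.mgrid[0:400,0:640]
    P=np.stack([(u-K[0,2])/K[0,0]*z,(v-K[1,2])/K[1,1]*z,z],-1)
    V=np.linalg.inv(d['view']);return P@V[:3,:3].T+V[:3,3]
E
python3 - <<'E'
from h import *
for n in('scene','side'):
    d=cap(n);cv2.imwrite(f'pics/{n}0.png',d['color']);V=np.linalg.inv(d['view']);print(n,V.round(3),d['camera_matrix'])
print(env.get_state())
E
```

```text
scene [[-0.79   0.479 -0.383  0.977]
 [ 0.614  0.625 -0.482  0.553]
 [ 0.009 -0.616 -0.788  1.046]
 [ 0.     0.     0.     1.   ]] [[430.12556274   0.         322.48432292]
 [  0.         430.12556274 198.83772341]
 [  0.           0.           1.        ]]
side [[-0.998 -0.026  0.048  0.502]
 [-0.052  0.743 -0.668  0.717]
 [-0.018 -0.669 -0.743  0.932]
 [ 0.     0.     0.     1.   ]] [[385.55413558   0.         314.31547773]
 [  0.         385.55413558 202.58296461]
 [  0.           0.           1.        ]]
{'clock': 0.1, 'joint_pos': array([-1.24961825e+00,  3.13929296e-01,  4.51045904e-02,  1.30359063e+00,
        6.46668645e-05,  1.43118625e+00]), 'qvel': array([ 0.00095645, -0.00117737,  0.00281191, -0.00202151,  0.00051259,
       -0.00183249]), 'tau': array([ 1.97537360e-03, -4.81725883e+01,  2.99243689e+01,  1.27546513e-02,
       -1.22795223e-04, -1.96179350e-06]), 'tcp_pos': array([ 0.25553888, -0.51460309,  0.23050067]), 'orientation': array([-8.09101603e-04,  9.73576166e-01,  2.28361102e-01, -4.11888205e-05]), 'wrist_force': array([ 0.06104409, -0.1067634 ,  0.51270314]), 'ft_torque': array([-0.00087113,  0.01501421, -0.03464205]), 'grip_force': 0.0, 'finger_gap': 0.08574440037205203}
```

View pics/scene0.png

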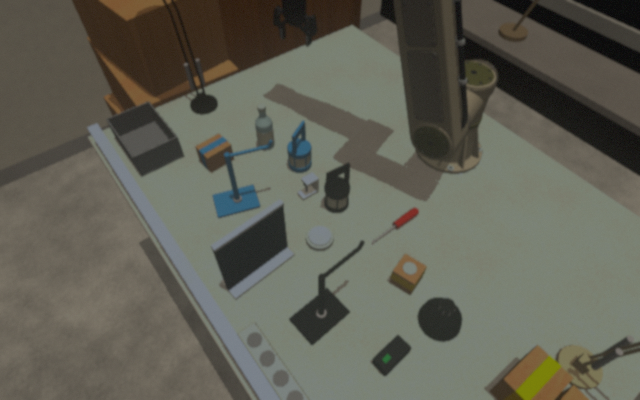

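View pics/side0.png

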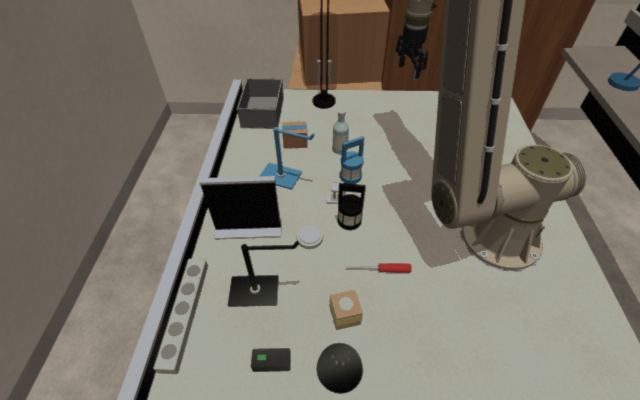

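Scene: blue lantern at (300,150), black lantern at (337,188), blue hook rod from (228,155) to (270,147), black rod from (321,278) to (362,244). The side view shows the same things: lanterns at (352,160) and (350,205), rods (280,132)-(312,137) and (245,247)-(297,244).

Run:
```python
from h import *
R={'bluelant':dict(scene=(280,112,318,178),side=(336,130,368,186)),'blacklant':dict(scene=(320,160,356,214),side=(334,180,368,230)),
'bluehook':dict(scene=(220,138,276,206),side=(268,122,318,180)),'blackhook':dict(scene=(314,236,368,290),side=(240,236,302,294)),
'divider':dict(scene=(212,200,296,296),side=(200,172,284,240)),'spray':dict(scene=(252,100,275,150),side=(330,108,350,155)),'clamp':dict(scene=(295,172,321,200),side=(324,180,337,206))}
for c in('scene','side'):
    d=dict(np.load(c+'.npz'));P=pts(d)
    for n,r in R.items():
        a=r[c];q=P[a[1]:a[3],a[0]:a[2]].reshape(-1,3);q=q[np.isfinite(q).all(1)&(q[:,2]>.012)&(q[:,0]<.9)&(q[:,2]<.3)]
        print(c,n,len(q),'zmax',np.percentile(q[:,2],[50,98,100]).round(3),'min',q.min(0).round(3),'max',q.max(0).round(3))
        if 'lant' in n:
            for lo,hi in((.01,.08),(.1,.17),(.14,.17)):
                h=q[(q[:,2]>lo)&(q[:,2]<hi),:2]
                (x,y),(w,l),an=cv2.minAreaRect(h.astype(np.float32)*1000);print('  ',lo,len(h),'centre',x,y,'size',w,l,'ang',an,'zmax',q[:,2].max())
        if 'hook' in n or n=='divider':
            h=q[q[:,2]>.192];m=h[:,:2].mean(0);u=np.linalg.svd(h[:,:2]-m,full_matrices=False)[2][0];t=(h[:,:2]-m)@u
            print('  rod',len(h),m.round(4),'dir',u.round(3),'ang',np.degrees(np.arctan2(u[1],u[0])).round(1),'ends',(m+u*t.min()).round(4),(m+u*t.max()).round(4),'z',np.percentile(h[:,2],[5,50,95]).round(4))
```

```text
scene bluelant 913 zmax [0.084 0.163 0.167] min [ 0.402 -0.281  0.012] max [ 0.497 -0.121  0.167]
   0.01 402 centre 466.93670654296875 -194.27587890625 size 126.41029357910156 75.65917205810547 ang 62.137046813964844 zmax 0.16698677193476674
   0.1 217 centre 439.66162109375 -244.54209899902344 size 82.94652557373047 11.52946949005127 ang 28.489473342895508 zmax 0.16698677193476674
   0.14 128 centre 441.2847595214844 -243.68280029296875 size 76.2913818359375 11.131650924682617 ang 28.793615341186523 zmax 0.16698677193476674
scene blacklant 1017 zmax [0.086 0.163 0.166] min [ 0.408 -0.08   0.012] max [ 0.487 -0.008  0.166]
   0.01 344 centre 457.9764404296875 -34.484153747558594 size 45.985984802246094 73.24043273925781 ang 51.25965118408203 zmax 0.16605495504627288
   0.1 294 centre 446.79254150390625 -47.135902404785156 size 13.658235549926758 77.62821197509766 ang 84.71800231933594 zmax 0.16605495504627288
   0.14 190 centre 448.02392578125 -47.27893829345703 size 13.16252326965332 74.90070343017578 ang 85.26038360595703 zmax 0.16605495504627288
scene bluehook 1050 zmax [0.06  0.
[... 1986 characters left out ...]
 [0.136 0.991] ang 82.2 ends [ 0.6294 -0.2371] [ 0.6616 -0.0015] z [0.1971 0.2044 0.2176]
side blackhook 742 zmax [0.137 0.215 0.222] min [0.578 0.03  0.012] max [0.759 0.22  0.222]
  rod 283 [0.6493 0.2043] dir [0.997 0.074] ang 4.3 ends [0.5774 0.1989] [0.7118 0.209 ] z [0.1985 0.2049 0.2154]
side divider 3848 zmax [0.128 0.217 0.22 ] min [ 0.659 -0.249  0.012] max [0.859 0.039 0.22 ]
  rod 765 [ 7.581e-01 -6.000e-04] dir [0.997 0.081] ang 4.6 ends [ 0.6596 -0.0085] [0.8589 0.0076] z [0.1939 0.2132 0.218 ]
side spray 580 zmax [0.107 0.171 0.173] min [ 0.453 -0.403  0.013] max [ 0.509 -0.221  0.173]
side clamp 72 zmax [0.063 0.068 0.069] min [ 0.493 -0.149  0.012] max [ 0.522 -0.116  0.069]
```

```bash
cat >> h.py <<'E'
from scipy.spatial.transform import Rotation as Ro
def go(x,y,z,yang):  # target TCP, tool-y (closing) direction in deg, mod 180
    s=env.get_state();q=s['orientation'];R=Ro.from_quat([*q[1:],q[0]])
    best=None
    for a in(yang,yang+180):
        a=np.radians(a);ty=np.array([np.cos(a),np.sin(a),0]);tz=np.array([0,0,-1.]);T=Ro.from_matrix(np.c_[np.cross(ty,tz),ty,tz])
        r=(R.inv()*T).as_rotvec()
        if best is None or np.linalg.norm(r)<np.linalg.norm(best):best=r
    print('xyz',(R.inv().apply(np.array([x,y,z])-s['tcp_pos'])*1000).round(1),'turn',best.round(3),'tcp',s['tcp_pos'].round(4),'j',s['joint_pos'].round(2),'F',s['wrist_force'].round(1),'gap',s['finger_gap'].round(4),'gf',np.round(s['grip_force'],1),'t',s['clock'])
E
python3 - <<'E'
from h import *
def fit(n,q,L=None):
    m=q[:,:2].mean(0);(x,y),(w,l),a=cv2.minAreaRect(q[:,:2].astype(np.float32)*1000)
    if l>w:a+=90;w,l=l,w
    print('  ',n,len(q),'centre',round(x,1),round(y,1),'size',round(w,1),round(l,1),'ang',round(a,1),'z',np.percentile(q[:,2],[2,50,98]).round(3))
for c in('scene','side'):
    d=dict(np.load(c+'.npz'));P=pts(d);ok=(d['z_map']>0);hsv=cv2.cvtColor(d['color'],cv2.COLOR_BGR2HSV)
    def sel(x0,x1,y0,y1,z0,z1,m=None):
        k=ok&(P[...,0]>x0)&(P[...,0]<x1)&(P[...,1]>y0)&(P[...,1]<y1)&(P[...,2]>z0)&(P[...,2]<z1)
        return P[k if m is None else k&m]
    print(c)
    blue=(hsv[...,0]>95)&(hsv[...,0]<115)&(hsv[...,1]>110)
    fit('bl handle',sel(.38,.5,-.3,-.18,.138,.17,blue))
    fit('bl lid',sel(.38,.52,-.31,-.18,.08,.09,blue))
    fit('bk handle',sel(.38,.5,-.1,0,.138,.17))
    fit('b rod top',sel(.5,.8,-.32,-.1,.192,.23))
    fit('b tip/high',sel(.5,.8,-.32,-.1,.212,.23))
    fit('b base',sel(.5,.85,-.35,-.06,.004,.016,blue))
    fit('k rod',sel(.5,.8,.15,.25,.192,.23)); fit('k tip',sel(.5,.8,.15,.25,.212,.23))
    fit('spray top',sel(.42,.56,-.45,-.3,.1,.18))
    fit('box2',sel(.5,.75,-.5,-.3,.05,.08))
E
```

```text
scene
   bl handle 39 centre 441.1 -241.0 size 64.2 6.9 ang 30.2 z [0.151 0.162 0.164]
   bl lid 197 centre 442.8 -239.6 size 67.3 65.8 ang 179.6 z [0.082 0.086 0.09 ]
   bk handle 201 centre 448.0 -47.3 size 74.9 13.2 ang 175.3 z [0.139 0.157 0.165]
   b rod top 217 centre 624.1 -216.4 size 134.7 16.4 ang 159.9 z [0.195 0.205 0.222]
   b tip/high 17 centre 565.3 -195.9 size 11.2 7.0 ang 31.3 z [0.213 0.22  0.223]
   b base 775 centre 686.3 -236.0 size 124.2 87.2 ang 161.3 z [0.008 0.012 0.016]
   k rod 295 centre 643.7 201.9 size 134.4 16.4 ang 5.5 z [0.196 0.206 0.221]
   k tip 24 centre 581.6 199.8 size 9.3 9.0 ang 85.0 z [0.213 0.218 0.223]
   spray top 288 centre 482.2 -381.3 size 52.1 43.3 ang 147.6 z [0.101 0.123 0.173]
   box2 641 centre 596.0 -421.2 size 199.8 86.3 ang 175.0 z [0.051 0.071 0.076]
side
   bl handle 126 centre 446.4 -242.5 size 71.5 10.4 ang 27.6 z [0.14  0.154 0.163]
   bl lid 228 centre 440.2 -241.8 size 70.4 59.0 ang 71.7 z [0.081 0.085 0.089]
   bk handle 213 centre 450.0 -47.8 size 74.4 15.0 ang 174.5 z [0.139 0.154 0.163]
   b rod top 164 centre 628.8 -216.4 size 134.6 15.5 ang 160.7 z [0.194 0.204 0.219]
   b tip/high 13 centre 568.7 -197.7 size 9.3 8.6 ang 178.1 z [0.212 0.217 0.222]
   b base 457 centre 688.2 -236.4 size 126.9 85.7 ang 158.5 z [0.007 0.011 0.014]
   k rod 283 centre 644.7 201.9 size 134.7 15.0 ang 5.6 z [0.195 0.205 0.219]
   k tip 21 centre 583.5 199.1 size 11.7 7.4 ang 178.0 z [0.213 0.218 0.222]
   spray top 238 centre 481.3 -380.2 size 52.6 43.0 ang 15.8 z [0.101 0.123 0.172]
   box2 335 centre 597.6 -421.7 size 203.4 87.7 ang 173.9 z [0.051 0.07  0.075]
```

```bash
python3 -c "
from h import *
go(.4425,-.242,.23,-61.5)"
```

```text
Traceback (most recent call last):
  File "h.py", line 17, in go
    print('xyz',(R.inv().apply(np.array([x,y,z])-s['tcp_pos'])*1000).round(1),'turn',best.round(3),'tcp',s['tcp_pos'].round(4),'j',s['joint_pos'].round(2),'F',s['wrist_force'].round(1),'gap',s['finger_gap'].round(4),'gf',np.round(s['grip_force'],1),'t',s['clock'])
                                                                                                                                                                                               ^^^^^^^^^^^^^^^^^^^^^
AttributeError: 'float' object has no attribute 'round'
```

```bash
sed -i "s/s\['finger_gap'\].round(4)/round(s['finger_gap'],4)/" h.py; python3 -c "
from h import *
go(.4425,-.242,.23,-61.5)"
```

```text
xyz [ 288.7 -161.     0.8] turn [-0.002 -0.    -0.037] tcp [ 0.2555 -0.5146  0.2305] j [-1.25  0.31  0.05  1.3   0.    1.43] F [ 0.1 -0.1  0.5] gap 0.0857 gf 0.0 t 0.1
```

Call:
apply_moves([
  {"xyz": [29, -16, 0], "turn": [0, 0, -0.004], "grip": 0.5},
  {"xyz": [58, -32, 0], "turn": [0, 0, -0.008], "grip": 0.5},
  {"xyz": [87, -48, 0], "turn": [0, 0, -0.012], "grip": 0.5},
  {"xyz": [116, -64, 0], "turn": [0, 0, -0.016], "grip": 0.5},
  {"xyz": [145, -81, 0], "turn": [0, 0, -0.02], "grip": 0.5},
  {"xyz": [174, -97, 0], "turn": [0, 0, -0.024], "grip": 0.5},
  {"xyz": [203, -113, 0], "turn": [0, 0, -0.028], "grip": 0.5},
  {"xyz": [232, -129, 0], "turn": [0, 0, -0.032], "grip": 0.5},
  {"xyz": [261, -145, 0], "turn": [0, 0, -0.037], "grip": 0.5},
  {"xyz": [280, -156, 0], "turn": [0, 0, -0.037], "grip": 0.5},
  {"xyz": [288.7, -161, 0], "turn": [-0.002, 0, -0.037], "grip": 0.5},
  {"xyz": [288.7, -161, 0], "turn": [-0.002, 0, -0.037], "grip": 0.5},
])

```text
clock: 1.1
tcp_pos: [0.4433, -0.2407, 0.231]
orientation: [0.001, 0.969, 0.248, 0.0]
wrist_force: [-0.5, -0.3, -0.6]
finger_gap: 0.043
grip_force: 0.0
```

```bash
python3 -c "
from h import *
d=cap('wrist');cv2.imwrite('pics/w1.png',d['color'])
go(.4425,-.242,.14,-61.5)
P=pts(d);k=(d['z_map']>0)&(abs(P[...,0]-.44)<.07)&(abs(P[...,1]+.24)<.06)&(P[...,2]>.14)&(P[...,2]<.168);q=P[k][:,:2].astype(np.float32)*1000
print(len(q),cv2.minAreaRect(q),np.percentile(P[k][:,2],[5,50,95]))"
```

```text
xyz [-0.2 -0.2 91. ] turn [0.002 0.001 0.003] tcp [ 0.4428 -0.2419  0.231 ] j [-0.66  0.18 -0.13  1.26 -0.    1.98] F [-0.1 -0.5 -0.1] gap 0.0426 gf 0.0 t 1.15
1842 ((442.09136962890625, -246.82894897460938), (76.2773666381836, 9.686386108398438), 28.739765167236328) [0.15851728 0.16037362 0.16146168]
```

View pics/w1.png

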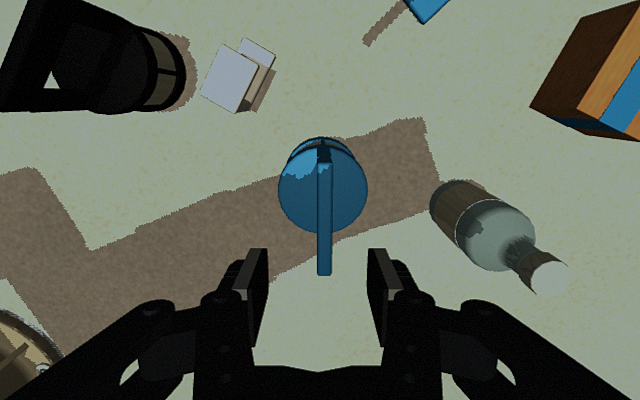

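The wrist view shows the strap at (324,165)-(324,275), between the open fingers (255 and 380). Descend and grip.

Call:
apply_moves([
  {"xyz": [0, 1, 15], "turn": [0, 0, 0], "grip": 0.5},
  {"xyz": [-1, 2, 35], "turn": [0, 0, 0], "grip": 0.5},
  {"xyz": [-1, 2, 55], "turn": [0, 0, 0], "grip": 0.5},
  {"xyz": [-1, 2, 75], "turn": [0, 0, 0], "grip": 0.5},
  {"xyz": [-1, 2, 86], "turn": [0, 0, 0], "grip": 0.5},
  {"xyz": [-1, 2, 91], "turn": [0, 0, 0], "grip": 0.5},
  {"xyz": [-1, 2, 91], "turn": [0, 0, 0], "grip": 0.5},
  {"xyz": [-1, 2, 91], "turn": [0, 0, 0], "grip": 0},
  {"xyz": [-1, 2, 91], "turn": [0, 0, 0], "grip": 0},
  {"xyz": [-1, 2, 91], "turn": [0, 0, 0], "grip": 0},
  {"xyz": [-1, 2, 91], "turn": [0, 0, 0], "grip": 0},
  {"xyz": [-1, 2, 91], "turn": [0, 0, 0], "grip": 0},
], force=70)

```text
clock: 2.15
tcp_pos: [0.4437, -0.2458, 0.1417]
orientation: [0.002, 0.969, 0.246, 0.001]
wrist_force: [-0.1, -2.4, 5.2]
finger_gap: 0.0086
grip_force: 72.6
```

Call:
apply_moves([
  {"xyz": [0, 0, 0], "turn": [0, 0, 0], "grip": 0},
  {"xyz": [0, 0, -5], "turn": [0, 0, 0], "grip": 0},
  {"xyz": [0, 0, -15], "turn": [0, 0, 0], "grip": 0},
  {"xyz": [0, 0, -30], "turn": [0, 0, 0], "grip": 0},
  {"xyz": [0, 0, -45], "turn": [0, 0, 0], "grip": 0},
  {"xyz": [0, 0, -60], "turn": [0, 0, 0], "grip": 0},
  {"xyz": [0, 0, -75], "turn": [0, 0, 0], "grip": 0},
  {"xyz": [0, 0, -90], "turn": [0, 0, 0], "grip": 0},
  {"xyz": [0, 0, -98], "turn": [0, 0, 0], "grip": 0},
  {"xyz": [0, 0, -100], "turn": [0, 0, 0], "grip": 0},
  {"xyz": [0, 0, -100], "turn": [0, 0, 0], "grip": 0},
])

```text
clock: 3.07
tcp_pos: [0.4429, -0.2447, 0.2407]
orientation: [0.001, 0.969, 0.246, 0.0]
wrist_force: [-0.4, -0.8, -3.2]
finger_gap: 0.0082
grip_force: 71.4
```

```bash
python3 -c "
from h import *
go(.513,-.176,.237,-19.7)
d=cap('wrist');cv2.imwrite('pics/w2.png',d['color'])"
```

```text
xyz [ 94.4 -26.9   3.6] turn [ 0.003  0.001 -0.729] tcp [ 0.4429 -0.2447  0.2407] j [-0.66  0.17 -0.11  1.28 -0.    1.98] F [-0.4 -0.8 -3.2] gap 0.0082 gf 71.4 t 3.0667
```

View pics/w2.png

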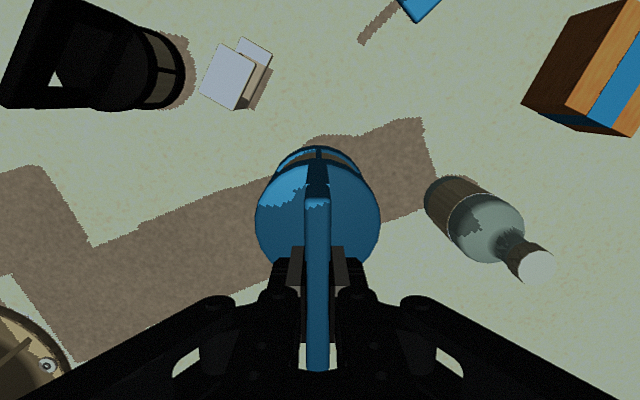

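The lantern hangs upright in the grip, strap at (318,200)-(318,370). Move to outside the blue tip.

Call:
apply_moves([
  {"xyz": [5, -1, 0], "turn": [0, 0, -0.04], "grip": 0},
  {"xyz": [14, -4, 0], "turn": [0, 0, -0.11], "grip": 0},
  {"xyz": [24, -7, 0], "turn": [0, 0, -0.19], "grip": 0},
  {"xyz": [34, -10, 0], "turn": [0, 0, -0.27], "grip": 0},
  {"xyz": [44, -13, 0], "turn": [0, 0, -0.35], "grip": 0},
  {"xyz": [54, -16, 0], "turn": [0, 0, -0.43], "grip": 0},
  {"xyz": [64, -19, 0], "turn": [0, 0, -0.51], "grip": 0},
  {"xyz": [74, -22, 0], "turn": [0, 0, -0.59], "grip": 0},
  {"xyz": [84, -24, 0], "turn": [0, 0, -0.66], "grip": 0},
  {"xyz": [92, -26, 0], "turn": [0, 0, -0.71], "grip": 0},
  {"xyz": [94.5, -27, 0], "turn": [0.003, 0, -0.729], "grip": 0},
  {"xyz": [94.5, -27, 0], "turn": [0.003, 0, -0.729], "grip": 0},
])

```text
clock: 4.12
tcp_pos: [0.5126, -0.1751, 0.239]
orientation: [-0.002, 0.817, 0.576, -0.001]
wrist_force: [0.1, -0.1, -2.5]
finger_gap: 0.0085
grip_force: 71.4
```

```bash
cat >> h.py <<'E'
def rect(q):
    (x,y),(w,l),a=cv2.minAreaRect(q[:,:2].astype(np.float32)*1000)
    if l>w:a+=90;w,l=l,w
    return len(q),round(x,1),round(y,1),'size',round(w,1),round(l,1),'ang',round(a,1),'z',np.percentile(q[:,2],[2,50,98]).round(4)
def held(c,r=.06,z0=.09,z1=.02):  # held lantern: lid by height band below TCP
    d=cap(c);P=pts(d);t=env.get_state()['tcp_pos'];k=(d['z_map']>0)&(np.hypot(P[...,0]-t[0],P[...,1]-t[1])<r)
    z=P[...,2]-t[2]
    for n,lo,hi in(('lid',-.062,-.048),('body',-.14,-.062),('strap',-.006,.024)):
        q=P[k&(z>lo)&(z<hi)]
        if len(q)>5:print(c,n,rect(q))
    return d
E
python3 -c "
from h import *
d=held('scene');held('side');d=held('wrist')
cv2.imwrite('pics/w3.png',np.hstack([cv2.imread('pics/scene0.png')[:1,:1]*0+0 if 0 else d['color'][100:,150:490],np.load('side.npz')['color'][100:,230:430]]))
go(.618,-.2135,.241,-19.7)"
```

```text
scene lid (358, 511.6, -173.2, 'size', 73.3, 72.2, 'ang', 143.1, 'z', array([0.1791, 0.184 , 0.1884]))
scene body (455, 523.0, -158.1, 'size', 73.8, 36.5, 'ang', 139.8, 'z', array([0.1035, 0.1365, 0.1757]))
scene strap (137, 513.8, -170.0, 'size', 64.1, 32.5, 'ang', 88.6, 'z', array([0.2359, 0.2572, 0.2625]))
side lid (290, 515.2, -176.2, 'size', 77.1, 72.5, 'ang', 115.5, 'z', array([0.1784, 0.1827, 0.1884]))
side body (449, 512.0, -159.3, 'size', 75.1, 44.2, 'ang', 6.1, 'z', array([0.1016, 0.1378, 0.1763]))
side strap (120, 521.0, -166.4, 'size', 48.4, 33.3, 'ang', 47.1, 'z', array([0.2349, 0.2551, 0.262 ]))
wrist lid (7605, 514.1, -171.2, 'size', 75.3, 63.0, 'ang', 159.7, 'z', array([0.1804, 0.1825, 0.1838]))
wrist body (1206, 519.9, -151.1, 'size', 67.1, 20.7, 'ang', 162.4, 'z', array([0.1029, 0.1224, 0.1763]))
wrist strap (5881, 510.6, -175.4, 'size', 74.2, 34.2, 'ang', 54.0, 'z', array([0.242 , 0.2583, 0.2625]))
xyz [  0.5 112.1  -1.5] turn [-0.002  0.    -0.001] tcp [ 0.5124 -0.176   0.2397] j [-0.48  0.25 -0.02  1.3  -0.    1.44] F [ 0.2 -0.3 -2.2] gap 0.0084 gf 71.4 t 4.2667
```

View pics/w3.png

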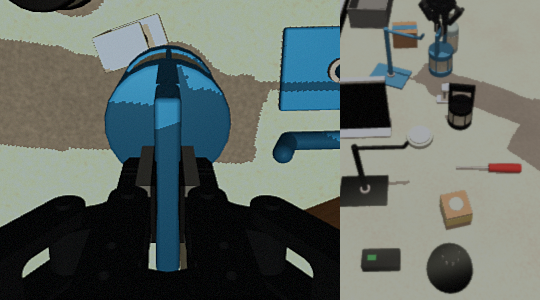

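Wrist view: rod tip at (285,150) right of the lantern, rod along the tool's +y; side view shows the lantern in front of the blue tip. Lid 0.183, eye 0.234: clear above and below. Slide on.

Call:
apply_moves([
  {"xyz": [-1, 4, 0], "turn": [0, 0, 0], "grip": 0},
  {"xyz": [-2, 12, 0], "turn": [0, 0, 0], "grip": 0},
  {"xyz": [-2, 22, 0], "turn": [0, 0, 0], "grip": 0},
  {"xyz": [-2, 33, 0], "turn": [0, 0, 0], "grip": 0},
  {"xyz": [-2, 44, 0], "turn": [0, 0, 0], "grip": 0},
  {"xyz": [-2, 55, 0], "turn": [0, 0, 0], "grip": 0},
  {"xyz": [-2, 66, 0], "turn": [0, 0, 0], "grip": 0},
  {"xyz": [-2, 77, 0], "turn": [0, 0, 0], "grip": 0},
  {"xyz": [-2, 88, 0], "turn": [0, 0, 0], "grip": 0},
  {"xyz": [-2, 99, 0], "turn": [0, 0, 0], "grip": 0},
  {"xyz": [-2, 108, 0], "turn": [0, 0, 0], "grip": 0},
  {"xyz": [-2, 112, 0], "turn": [0, 0, 0], "grip": 0},
])

```text
clock: 5.27
tcp_pos: [0.619, -0.2167, 0.2395]
orientation: [-0.0, 0.818, 0.575, -0.0]
wrist_force: [-0.7, 0.3, -2.7]
finger_gap: 0.0082
grip_force: 71.4
```

Call:
apply_moves([
  {"xyz": [0, 0, 0], "turn": [0, 0, 0], "grip": 0},
  {"xyz": [0, 0, 4], "turn": [0, 0, 0], "grip": 0},
  {"xyz": [0, 0, 9], "turn": [0, 0, 0], "grip": 0},
  {"xyz": [0, 0, 14], "turn": [0, 0, 0], "grip": 0},
  {"xyz": [0, 0, 19], "turn": [0, 0, 0], "grip": 0},
  {"xyz": [0, 0, 23], "turn": [0, 0, 0], "grip": 0},
  {"xyz": [0, 0, 26], "turn": [0, 0, 0], "grip": 0},
  {"xyz": [0, 0, 26], "turn": [0, 0, 0], "grip": 0},
])

```text
clock: 5.93
tcp_pos: [0.6171, -0.2152, 0.2131]
orientation: [-0.001, 0.818, 0.576, -0.001]
wrist_force: [-0.3, 0.3, -2.3]
finger_gap: 0.0085
grip_force: 71.4
```

```bash
python3 -c "
from h import *
held('side');d=held('scene');a=d['color'][90:230,190:330]
w=cap('wrist')['color'];cv2.imwrite('pics/w4.png',np.hstack([cv2.resize(a,(400,400),interpolation=cv2.INTER_CUBIC),w[:,120:520]]))
go(.618,-.2135,.241,-19.7)"
```

```text
side lid (267, 618.5, -213.6, 'size', 74.0, 72.9, 'ang', 30.5, 'z', array([0.1526, 0.1565, 0.1636]))
side body (417, 615.2, -197.9, 'size', 75.7, 42.5, 'ang', 10.2, 'z', array([0.0764, 0.1103, 0.1504]))
side strap (131, 604.8, -215.5, 'size', 72.2, 59.9, 'ang', 12.7, 'z', array([0.2087, 0.2264, 0.2372]))
scene lid (380, 621.5, -212.0, 'size', 88.0, 74.3, 'ang', 19.2, 'z', array([0.1534, 0.1587, 0.1634]))
scene body (450, 632.6, -205.0, 'size', 99.1, 48.3, 'ang', 158.0, 'z', array([0.077 , 0.1101, 0.1502]))
scene strap (172, 617.3, -213.4, 'size', 101.8, 66.4, 'ang', 15.0, 'z', array([0.2082, 0.2307, 0.2373]))
xyz [  2.   -0.4 -26.6] turn [-0.001  0.    -0.   ] tcp [ 0.6177 -0.2155  0.2144] j [-0.46  0.48  0.25  1.34 -0.    1.46] F [-0.1 -0.  -2.2] gap 0.0084 gf 71.4 t 6.0833
```

View pics/w4.png

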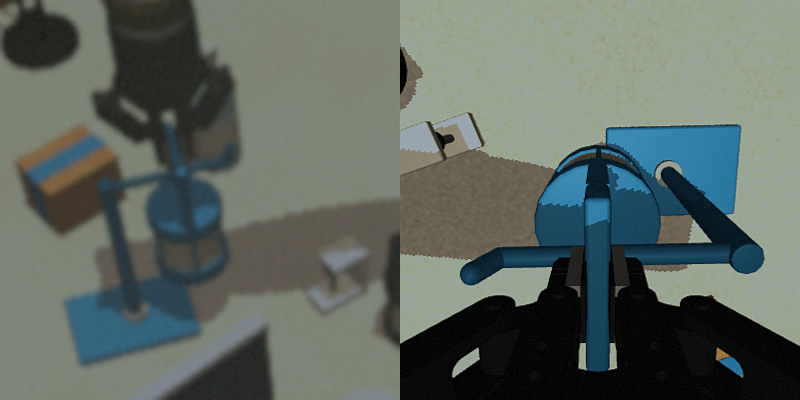

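The rod passes through the opening under the strap: in the right panel it runs from (470,270) to (748,255), with the strap at x≈597. Lower onto it.

Call:
apply_moves([
  {"xyz": [0, 0, 1], "turn": [0, 0, 0], "grip": 0},
  {"xyz": [0, 0, 2], "turn": [0, 0, 0], "grip": 0},
  {"xyz": [0, 0, 3], "turn": [0, 0, 0], "grip": 0},
  {"xyz": [0, 0, 3], "turn": [0, 0, 0], "grip": 0},
])

```text
clock: 6.42
tcp_pos: [0.6178, -0.2156, 0.2116]
orientation: [-0.0, 0.818, 0.576, -0.0]
wrist_force: [0.2, 0.1, -1.1]
finger_gap: 0.0081
grip_force: 71.9
```

Call:
apply_moves([
  {"xyz": [0, 0, 0.5], "turn": [0, 0, 0], "grip": 0},
  {"xyz": [0, 0, 1], "turn": [0, 0, 0], "grip": 0},
  {"xyz": [0, 0, 1], "turn": [0, 0, 0], "grip": 0},
])

```text
clock: 6.67
tcp_pos: [0.6178, -0.2156, 0.2114]
orientation: [0.0, 0.818, 0.576, -0.0]
wrist_force: [-1.5, 1.0, 4.1]
finger_gap: 0.0084
grip_force: 72.6
```

Contact is bearing the weight (+4 N). Release.

Call:
apply_moves([
  {"xyz": [0, 0, 0], "turn": [0, 0, 0], "grip": 0.1},
  {"xyz": [0, 0, 0], "turn": [0, 0, 0], "grip": 0.15},
  {"xyz": [0, 0, -1], "turn": [0, 0, 0], "grip": 0.25},
  {"xyz": [0, 0, -2], "turn": [0, 0, 0], "grip": 0.4},
  {"xyz": [0, 0, -3], "turn": [0, 0, 0], "grip": 0.5},
  {"xyz": [0, 0, -5], "turn": [0, 0, 0], "grip": 0.5},
  {"xyz": [0, 0, -10], "turn": [0, 0, 0], "grip": 0.5},
  {"xyz": [0, 0, -25], "turn": [0, 0, 0], "grip": 0.5},
  {"xyz": [0, 0, -45], "turn": [0, 0, 0], "grip": 0.5},
  {"xyz": [0, 0, -65], "turn": [0, 0, 0], "grip": 0.5},
  {"xyz": [0, 0, -80], "turn": [0, 0, 0], "grip": 0.5},
  {"xyz": [0, 0, -80], "turn": [0, 0, 0], "grip": 0.5},
])

```text
clock: 7.67
tcp_pos: [0.619, -0.2161, 0.2944]
orientation: [0.002, 0.818, 0.576, 0.001]
wrist_force: [0.2, -0.2, 0.1]
finger_gap: 0.0428
grip_force: 0.0
```

```bash
cat > chk.py <<'E'
from h import *
import sys
def chk(x,y,ang,cams=('scene','side')):
    u=np.array([np.cos(np.radians(ang)),np.sin(np.radians(ang))]);n=np.array([-u[1],u[0]])
    for c in cams:
        d=cap(c);P=pts(d);a=(P[...,:2]-[x,y])@u;b=(P[...,:2]-[x,y])@n;k=(d['z_map']>0)&(abs(a)<.05)&(abs(b)<.045)
        for nm,lo,hi in(('strap',.222,.25),('lid',.148,.162)):
            m=k&(P[...,2]>lo)&(P[...,2]<hi)
            if m.sum()>5:print(c,nm,m.sum(),'along',np.percentile(a[m],[2,50,98]).round(3),'across',np.percentile(b[m],[2,50,98]).round(3),'z',np.percentile(P[m][:,2],[2,50,98]).round(3))
E
python3 -c "
from chk import *
chk(.626,-.2165,-19.7,('scene','side','wrist'))
go(.449,-.0475,.29,85)"
```

```text
scene strap 87 along [-0.015 -0.009 -0.005] across [-0.037  0.003  0.036] z [0.223 0.232 0.236]
scene lid 384 along [-0.045 -0.005  0.024] across [-0.032  0.004  0.035] z [0.149 0.156 0.16 ]
side strap 78 along [-0.011 -0.008 -0.002] across [-0.038  0.002  0.034] z [0.222 0.23  0.233]
side lid 269 along [-0.042 -0.013  0.027] across [-0.035  0.004  0.035] z [0.149 0.155 0.16 ]
wrist strap 1988 along [-0.012 -0.008 -0.003] across [-0.039 -0.     0.034] z [0.228 0.23  0.232]
wrist lid 4184 along [-0.042 -0.01   0.027] across [-0.035  0.005  0.032] z [0.152 0.154 0.156]
xyz [ 1.013e+02 -2.154e+02 -2.000e-01] turn [-1.000e-03  1.000e-03  1.314e+00] tcp [ 0.6177 -0.2155  0.2895] j [-0.46  0.48  0.43  1.53 -0.    1.46] F [-0.  -0.5 -0.6] gap 0.0427 gf 0.0 t 7.8167
```

Blue hangs level: strap 8 mm to the tip side of the seat, about 2 mm sideways, top at 0.231. Now black. The shorter turn would put joint 6 at its limit, so I turn the other way (-1.828).

Call:
apply_moves([
  {"xyz": [5, -10, 0], "turn": [0, 0, -0.1], "grip": 0.5},
  {"xyz": [12, -25, 0], "turn": [0, 0, -0.2], "grip": 0.5},
  {"xyz": [20, -43, 0], "turn": [0, 0, -0.31], "grip": 0.5},
  {"xyz": [28, -61, 0], "turn": [0, 0, -0.42], "grip": 0.5},
  {"xyz": [37, -79, 0], "turn": [0, 0, -0.53], "grip": 0.5},
  {"xyz": [45, -97, 0], "turn": [0, 0, -0.64], "grip": 0.5},
  {"xyz": [54, -115, 0], "turn": [0, 0, -0.75], "grip": 0.5},
  {"xyz": [62, -133, 0], "turn": [0, 0, -0.86], "grip": 0.5},
  {"xyz": [71, -151, 0], "turn": [0, 0, -0.97], "grip": 0.5},
  {"xyz": [79, -169, 0], "turn": [0, 0, -1.08], "grip": 0.5},
  {"xyz": [88, -187, 0], "turn": [0, 0, -1.19], "grip": 0.5},
  {"xyz": [92, -195, 0], "turn": [0, 0, -1.3], "grip": 0.5},
])

```text
clock: 8.82
tcp_pos: [0.4626, -0.0614, 0.289]
orientation: [-0.002, 0.3, 0.954, 0.0]
wrist_force: [0.1, -0.0, -0.0]
finger_gap: 0.0423
grip_force: 0.0
```

```bash
python3 -c "
from h import *
go(.449,-.0475,.235,85)"
```

```text
xyz [18.8  3.7 54. ] turn [-0.    -0.005 -0.521] tcp [ 0.4626 -0.0614  0.289 ] j [-0.3   0.09 -0.09  1.39  0.    0.3 ] F [ 0.1 -0.  -0. ] gap 0.0423 gf 0.0 t 8.8167
```

Call:
apply_moves([
  {"xyz": [4, 1, 5], "turn": [0, 0, -0.09], "grip": 0.5},
  {"xyz": [8, 2, 15], "turn": [0, 0, -0.18], "grip": 0.5},
  {"xyz": [12, 3, 25], "turn": [0, 0, -0.27], "grip": 0.5},
  {"xyz": [16, 3, 37], "turn": [0, 0, -0.36], "grip": 0.5},
  {"xyz": [19, 4, 47], "turn": [0, 0, -0.45], "grip": 0.5},
  {"xyz": [19, 4, 52], "turn": [0, 0, -0.51], "grip": 0.5},
  {"xyz": [19, 4, 54], "turn": [0, 0, -0.521], "grip": 0.5},
  {"xyz": [19, 4, 54], "turn": [0, 0, -0.521], "grip": 0.5},
])

```text
clock: 9.48
tcp_pos: [0.4508, -0.0486, 0.2348]
orientation: [-0.002, 0.047, 0.999, 0.0]
wrist_force: [-0.2, 0.1, -0.1]
finger_gap: 0.0428
grip_force: 0.0
```

```bash
python3 -c "
from h import *
d=cap('wrist');cv2.imwrite('pics/w5.png',d['color'])
P=pts(d);k=(d['z_map']>0)&(abs(P[...,0]-.449)<.06)&(abs(P[...,1]+.0475)<.03)&(P[...,2]>.145)&(P[...,2]<.168)
print(rect(P[k]))
go(.449,-.0475,.141,85)"
```

```text
(1843, 447.7, -48.7, 'size', 75.7, 10.0, 'ang', 174.8, 'z', array([0.1578, 0.1605, 0.162 ]))
xyz [ 2.2  1.  94.5] turn [ 0.    -0.003 -0.008] tcp [ 0.4513 -0.0488  0.2355] j [-0.28  0.08 -0.23  1.26 -0.   -0.19] F [ 0.1 -0.5  0.7] gap 0.0426 gf 0.0 t 9.5333
```

View pics/w5.png

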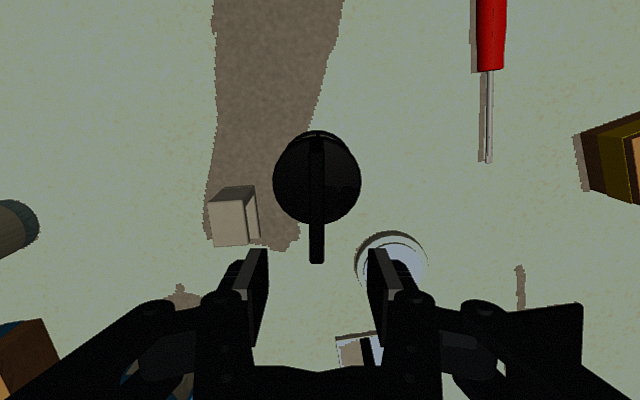

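The black strap at (317,140)-(317,262) sits centred between the fingers. Descend and grip.

Call:
apply_moves([
  {"xyz": [1, 0, 15], "turn": [0, 0, 0], "grip": 0.5},
  {"xyz": [2, 0.5, 35], "turn": [0, 0, 0], "grip": 0.5},
  {"xyz": [3, 0.5, 55], "turn": [0, -0.003, -0.008], "grip": 0.5},
  {"xyz": [3, 0.5, 75], "turn": [0, -0.003, -0.008], "grip": 0.5},
  {"xyz": [3, 0.5, 88], "turn": [0, -0.003, -0.008], "grip": 0.5},
  {"xyz": [3, 0.5, 94], "turn": [0, -0.003, -0.008], "grip": 0.5},
  {"xyz": [3, 0.5, 94], "turn": [0, -0.003, -0.008], "grip": 0.5},
  {"xyz": [3, 0.5, 94], "turn": [0, -0.003, -0.008], "grip": 0},
  {"xyz": [3, 0.5, 94], "turn": [0, -0.003, -0.008], "grip": 0},
  {"xyz": [3, 0.5, 94], "turn": [0, -0.003, -0.008], "grip": 0},
  {"xyz": [3, 0.5, 94], "turn": [0, -0.003, -0.008], "grip": 0},
  {"xyz": [3, 0.5, 94], "turn": [0, -0.003, -0.008], "grip": 0},
], force=70)

```text
clock: 10.53
tcp_pos: [0.4501, -0.0487, 0.1436]
orientation: [0.002, 0.043, 0.999, -0.001]
wrist_force: [-0.1, -0.3, 5.0]
finger_gap: 0.0084
grip_force: 72.0
```

Call:
apply_moves([
  {"xyz": [0, 0, 0], "turn": [0, 0, 0], "grip": 0},
  {"xyz": [0, 0, -5], "turn": [0, 0, 0], "grip": 0},
  {"xyz": [0, 0, -15], "turn": [0, 0, 0], "grip": 0},
  {"xyz": [0, 0, -30], "turn": [0, 0, 0], "grip": 0},
  {"xyz": [0, 0, -45], "turn": [0, 0, 0], "grip": 0},
  {"xyz": [0, 0, -60], "turn": [0, 0, 0], "grip": 0},
  {"xyz": [0, 0, -75], "turn": [0, 0, 0], "grip": 0},
  {"xyz": [0, 0, -90], "turn": [0, 0, 0], "grip": 0},
  {"xyz": [0, 0, -98], "turn": [0, 0, 0], "grip": 0},
  {"xyz": [0, 0, -100], "turn": [0, 0, 0], "grip": 0},
  {"xyz": [0, 0, -100], "turn": [0, 0, 0], "grip": 0},
])

```text
clock: 11.45
tcp_pos: [0.4487, -0.0481, 0.2427]
orientation: [0.001, 0.043, 0.999, -0.0]
wrist_force: [0.8, -0.1, -4.0]
finger_gap: 0.008
grip_force: 70.9
```

```bash
python3 -c "
from h import *
go(.524,.1935,.240,4.8)"
```

```text
xyz [-54.3 247.1   2.8] turn [0.002 0.002 1.401] tcp [ 0.4487 -0.0481  0.2427] j [-0.29  0.07 -0.23  1.27  0.   -0.2 ] F [ 0.8 -0.1 -4. ] gap 0.008 gf 70.9 t 11.45
```

Call:
apply_moves([
  {"xyz": [-1, 5, 0], "turn": [0, 0, 0.04], "grip": 0},
  {"xyz": [-3, 16, 0], "turn": [0, 0, 0.11], "grip": 0},
  {"xyz": [-6, 30, 0], "turn": [0, 0, 0.19], "grip": 0},
  {"xyz": [-9, 45, 0], "turn": [0, 0, 0.27], "grip": 0},
  {"xyz": [-13, 60, 0], "turn": [0, 0, 0.36], "grip": 0},
  {"xyz": [-16, 75, 0], "turn": [0, 0, 0.45], "grip": 0},
  {"xyz": [-20, 90, 0], "turn": [0, 0, 0.54], "grip": 0},
  {"xyz": [-23, 105, 0], "turn": [0, 0, 0.63], "grip": 0},
  {"xyz": [-26, 120, 0], "turn": [0, 0, 0.72], "grip": 0},
  {"xyz": [-29, 134, 0], "turn": [0, 0, 0.81], "grip": 0},
  {"xyz": [-32, 146, 0], "turn": [0, 0, 0.88], "grip": 0},
  {"xyz": [-33, 150, 0], "turn": [0, 0, 0.9], "grip": 0},
])

```text
clock: 12.45
tcp_pos: [0.494, 0.1, 0.2409]
orientation: [-0.0, 0.474, 0.881, 0.0]
wrist_force: [0.2, 0.3, -2.9]
finger_gap: 0.0079
grip_force: 70.8
```

```bash
python3 -c "
from h import *
go(.524,.1935,.2425,4.8)"
```

```text
xyz [61.5 76.5 -1.6] turn [-0.001 -0.001  0.5  ] tcp [0.494  0.1    0.2409] j [ 0.04  0.17 -0.11  1.29  0.    1.03] F [ 0.2  0.3 -2.9] gap 0.0079 gf 70.8 t 12.45
```

Call:
apply_moves([
  {"xyz": [4, 5, 0], "turn": [0, 0, 0.03], "grip": 0},
  {"xyz": [11, 13, 0], "turn": [0, 0, 0.09], "grip": 0},
  {"xyz": [19, 23, 0], "turn": [0, 0, 0.16], "grip": 0},
  {"xyz": [27, 34, -1], "turn": [0, 0, 0.23], "grip": 0},
  {"xyz": [36, 45, -1], "turn": [0, 0, 0.3], "grip": 0},
  {"xyz": [45, 56, -1], "turn": [0, 0, 0.37], "grip": 0},
  {"xyz": [53, 66, -1], "turn": [0, 0, 0.43], "grip": 0},
  {"xyz": [59, 73, -1], "turn": [0, 0, 0.48], "grip": 0},
  {"xyz": [61.5, 76.5, -1], "turn": [0, 0, 0.5], "grip": 0},
  {"xyz": [61.5, 76.5, -1], "turn": [0, 0, 0.5], "grip": 0},
  {"xyz": [61.5, 76.5, -1], "turn": [0, 0, 0.5], "grip": 0},
])

```text
clock: 13.37
tcp_pos: [0.5235, 0.192, 0.2421]
orientation: [-0.0, 0.676, 0.737, -0.001]
wrist_force: [0.1, -0.1, -2.9]
finger_gap: 0.0082
grip_force: 70.8
```

```bash
python3 -c "
from h import *
held('scene');held('side');d=held('wrist');s=np.load('side.npz')['color']
P=pts(d);k=(d['z_map']>0)&(P[...,0]>.6)&(P[...,0]<.69)&(abs(P[...,1]-.2)<.03)&(P[...,2]>.197)&(P[...,2]<.212);print('rod',rect(P[k]))
cv2.imwrite('pics/w6.png',np.hstack([d['color'][:,120:560],cv2.resize(s[190:330,220:346],(360,400))]))
go(.637,.2025,.2415,4.8)"
```

```text
scene lid (534, 528.7, 195.5, 'size', 75.2, 64.2, 'ang', 87.6, 'z', array([0.1809, 0.1848, 0.191 ]))
scene body (474, 533.6, 209.7, 'size', 75.6, 41.7, 'ang', 141.2, 'z', array([0.1047, 0.1362, 0.1791]))
scene strap (173, 523.6, 209.2, 'size', 48.6, 24.5, 'ang', 117.1, 'z', array([0.238 , 0.2563, 0.2648]))
side lid (571, 525.7, 195.4, 'size', 75.1, 73.4, 'ang', 70.7, 'z', array([0.1811, 0.1842, 0.1871]))
side body (526, 525.6, 211.4, 'size', 75.0, 42.9, 'ang', 179.4, 'z', array([0.1038, 0.1365, 0.1788]))
side strap (207, 525.2, 195.3, 'size', 72.2, 31.7, 'ang', 76.9, 'z', array([0.2399, 0.2598, 0.2648]))
wrist lid (7936, 523.4, 199.6, 'size', 75.1, 64.6, 'ang', 5.1, 'z', array([0.1821, 0.1837, 0.1851]))
wrist body (1126, 524.4, 210.6, 'size', 74.8, 42.5, 'ang', 178.5, 'z', array([0.1053, 0.1235, 0.1805]))
wrist strap (5835, 522.4, 194.2, 'size', 74.3, 34.0, 'ang', 77.1, 'z', array([0.2461, 0.2596, 0.2655]))
rod (3004, 645.0, 202.3, 'size', 90.5, 10.4, 'ang', 3.9, 'z', array([0.1994, 0.2039, 0.2056]))
xyz [  1.3 113.7   1.5] turn [0.001 0.001 0.001] tcp [0.5238 0.1916 0.2429] j [ 0.21  0.28  0.02  1.32 -0.    1.69] F [-0.  -0.5 -2.7] gap 0.0085 gf 70.8 t 13.5167
```

View pics/w6.png

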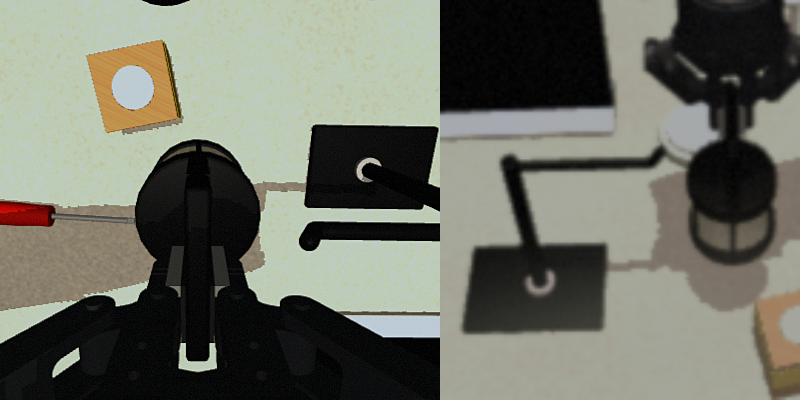

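Left panel: black tip at (308,240), just right of the lantern, rod along +y of the tool; side panel agrees. Lid 0.184 and lateral offset about 2 mm: slide on.

Call:
apply_moves([
  {"xyz": [0, 4, 0], "turn": [0, 0, 0], "grip": 0},
  {"xyz": [0, 12, 0], "turn": [0, 0, 0], "grip": 0},
  {"xyz": [0, 22, 0], "turn": [0, 0, 0], "grip": 0},
  {"xyz": [0, 33, 0], "turn": [0, 0, 0], "grip": 0},
  {"xyz": [0, 44, 0], "turn": [0, 0, 0], "grip": 0},
  {"xyz": [0, 55, 0], "turn": [0, 0, 0], "grip": 0},
  {"xyz": [0, 66, 0], "turn": [0, 0, 0], "grip": 0},
  {"xyz": [0, 77, 0], "turn": [0, 0, 0], "grip": 0},
  {"xyz": [0, 88, 0], "turn": [0, 0, 0], "grip": 0},
  {"xyz": [0, 99, 0], "turn": [0, 0, 0], "grip": 0},
  {"xyz": [0, 109, 0], "turn": [0, 0, 0], "grip": 0},
  {"xyz": [0, 113, 0], "turn": [0, 0, 0], "grip": 0},
])

```text
clock: 14.52
tcp_pos: [0.6387, 0.2013, 0.243]
orientation: [0.001, 0.677, 0.736, 0.001]
wrist_force: [0.1, -0.5, -3.2]
finger_gap: 0.0082
grip_force: 70.8
```

Call:
apply_moves([
  {"xyz": [0, 0, 0], "turn": [0, 0, 0], "grip": 0},
  {"xyz": [0, 0, 4], "turn": [0, 0, 0], "grip": 0},
  {"xyz": [0, 0, 9], "turn": [0, 0, 0], "grip": 0},
  {"xyz": [0, 0, 14], "turn": [0, 0, 0], "grip": 0},
  {"xyz": [0, 0, 19], "turn": [0, 0, 0], "grip": 0},
  {"xyz": [0, 0, 23], "turn": [0, 0, 0], "grip": 0},
  {"xyz": [0, 0, 26], "turn": [0, 0, 0], "grip": 0},
  {"xyz": [0, 0, 27], "turn": [0, 0, 0], "grip": 0},
  {"xyz": [0, 0, 27], "turn": [0, 0, 0], "grip": 0},
])

```text
clock: 15.27
tcp_pos: [0.6366, 0.2016, 0.2162]
orientation: [0.001, 0.676, 0.737, 0.0]
wrist_force: [0.1, 0.1, -2.9]
finger_gap: 0.0083
grip_force: 70.8
```

```bash
python3 -c "
from chk import *
chk(.6445,.2025,4.5)
w=cap('wrist')['color'];s=np.load('side.npz')['color']
cv2.imwrite('pics/w7.png',np.hstack([w[:,120:560],cv2.resize(s[190:330,200:326],(360,400))]))
go(.637,.2025,.21,4.8)"
```

```text
scene strap 169 along [-0.024 -0.005  0.008] across [0.001 0.014 0.041] z [0.223 0.234 0.249]
scene lid 470 along [-0.031  0.003  0.028] across [-0.029  0.009  0.04 ] z [0.149 0.159 0.162]
side strap 209 along [-0.023 -0.005  0.011] across [-0.029  0.01   0.04 ] z [0.223 0.235 0.248]
side lid 540 along [-0.04  -0.012  0.029] across [-0.023  0.009  0.039] z [0.149 0.158 0.161]
xyz [0.8 0.1 6.9] turn [0.002 0.    0.001] tcp [0.637  0.2017 0.2169] j [ 0.19  0.5   0.3   1.36 -0.    1.67] F [-0.1  0.3 -2.7] gap 0.0083 gf 70.8 t 15.4167
```

View pics/w7.png

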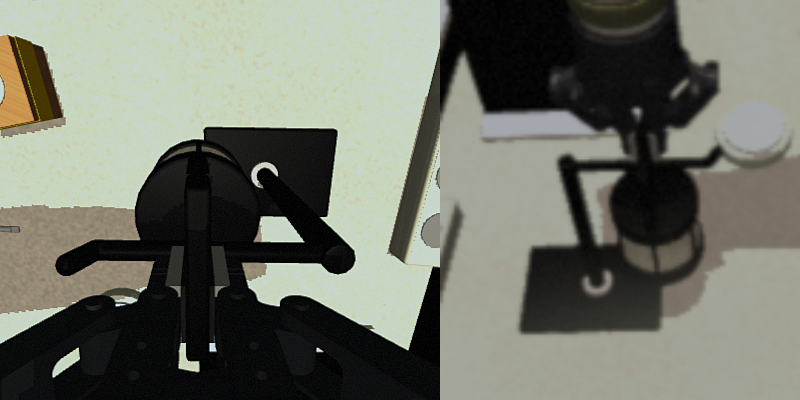

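The rod runs (70,262)-(340,255) through the opening. Lower until it bears.

Call:
apply_moves([
  {"xyz": [0, 0, 1], "turn": [0, 0, 0], "grip": 0},
  {"xyz": [0, 0, 2], "turn": [0, 0, 0], "grip": 0},
  {"xyz": [0, 0, 3], "turn": [0, 0, 0], "grip": 0},
  {"xyz": [0, 0, 3], "turn": [0, 0, 0], "grip": 0},
])

```text
clock: 15.75
tcp_pos: [0.6369, 0.2016, 0.2136]
orientation: [0.001, 0.676, 0.737, 0.001]
wrist_force: [0.2, 0.8, -1.5]
finger_gap: 0.0087
grip_force: 71.0
```

Call:
apply_moves([
  {"xyz": [0, 0, 0.5], "turn": [0, 0, 0], "grip": 0},
  {"xyz": [0, 0, 1], "turn": [0, 0, 0], "grip": 0},
  {"xyz": [0, 0, 1], "turn": [0, 0, 0], "grip": 0},
])

```text
clock: 16.0
tcp_pos: [0.637, 0.2016, 0.2135]
orientation: [0.001, 0.676, 0.737, 0.001]
wrist_force: [-1.0, -0.7, 2.9]
finger_gap: 0.0081
grip_force: 71.6
```

Call:
apply_moves([
  {"xyz": [0, 0, 0], "turn": [0, 0, 0], "grip": 0.1},
  {"xyz": [0, 0, 0], "turn": [0, 0, 0], "grip": 0.15},
  {"xyz": [0, 0, -1], "turn": [0, 0, 0], "grip": 0.25},
  {"xyz": [0, 0, -2], "turn": [0, 0, 0], "grip": 0.4},
  {"xyz": [0, 0, -3], "turn": [0, 0, 0], "grip": 0.5},
  {"xyz": [0, 0, -5], "turn": [0, 0, 0], "grip": 0.5},
  {"xyz": [0, 0, -10], "turn": [0, 0, 0], "grip": 0.5},
  {"xyz": [0, 0, -25], "turn": [0, 0, 0], "grip": 0.5},
  {"xyz": [0, 0, -45], "turn": [0, 0, 0], "grip": 0.5},
  {"xyz": [0, 0, -65], "turn": [0, 0, 0], "grip": 0.5},
  {"xyz": [0, 0, -80], "turn": [0, 0, 0], "grip": 0.5},
  {"xyz": [0, 0, -80], "turn": [0, 0, 0], "grip": 0.5},
])

```text
clock: 17.0
tcp_pos: [0.638, 0.2019, 0.297]
orientation: [0.003, 0.676, 0.737, 0.003]
wrist_force: [0.2, -0.4, 1.0]
finger_gap: 0.0427
grip_force: 0.0
```

Call:
apply_moves([
  {"xyz": [0, 0, 0], "turn": [0, 0, 0], "grip": 0.5},
  {"xyz": [0, 0, 0], "turn": [0, 0, 0], "grip": 0.5},
  {"xyz": [0, 0, 0], "turn": [0, 0, 0], "grip": 0.5},
  {"xyz": [0, 0, 0], "turn": [0, 0, 0], "grip": 0.5},
  {"xyz": [0, 0, 0], "turn": [0, 0, 0], "grip": 0.5},
  {"xyz": [0, 0, 0], "turn": [0, 0, 0], "grip": 0.5},
  {"xyz": [0, 0, 0], "turn": [0, 0, 0], "grip": 0.5},
  {"xyz": [0, 0, 0], "turn": [0, 0, 0], "grip": 0.5},
])

```text
clock: 17.67
tcp_pos: [0.6367, 0.2016, 0.2924]
orientation: [0.001, 0.676, 0.737, 0.0]
wrist_force: [-0.0, 0.0, -0.2]
finger_gap: 0.0428
grip_force: 0.0
```

```bash
python3 -c "
from chk import *
print('black');chk(.6445,.2025,4.5,('scene','side','wrist'))
print('blue');chk(.626,-.2165,-19.7)
cv2.imwrite('pics/end.png',np.load('side.npz')['color'])"
```

```text
black
scene strap 174 along [-0.013 -0.006 -0.002] across [-0.032  0.007  0.04 ] z [0.223 0.231 0.235]
scene lid 469 along [-0.027  0.003  0.028] across [-0.031  0.006  0.038] z [0.149 0.156 0.16 ]
side strap 143 along [-0.01  -0.006 -0.001] across [-0.033  0.007  0.039] z [0.223 0.231 0.234]
side lid 523 along [-0.04  -0.012  0.029] across [-0.025  0.006  0.038] z [0.15  0.155 0.159]
wrist strap 1998 along [-0.012 -0.007 -0.002] across [-0.033  0.006  0.04 ] z [0.228 0.23  0.232]
wrist lid 4147 along [-0.041 -0.014  0.027] across [-0.031  0.008  0.035] z [0.152 0.154 0.156]
blue
scene strap 89 along [-0.015 -0.009 -0.005] across [-0.038  0.002  0.036] z [0.223 0.232 0.236]
scene lid 380 along [-0.044 -0.005  0.024] across [-0.033  0.004  0.034] z [0.149 0.156 0.16 ]
side strap 77 along [-0.012 -0.008 -0.002] across [-0.039  0.003  0.036] z [0.223 0.23  0.233]
side lid 269 along [-0.042 -0.014  0.028] across [-0.035  0.003  0.036] z [0.149 0.155 0.159]
```

View pics/end.png

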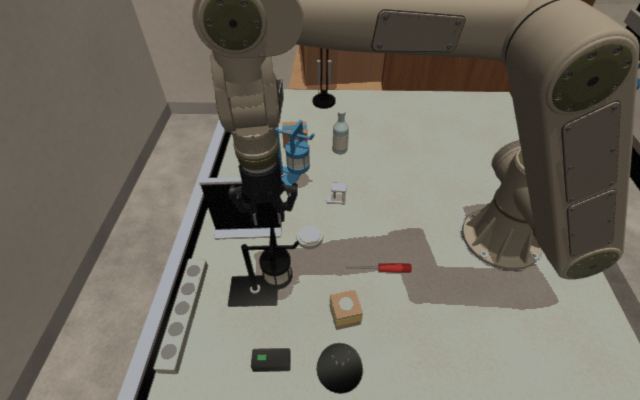

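Both lanterns hang on their own hooks (blue at (298,155), black at (275,265)), the gripper is clear above, and the goods stand where they were.

```bash
python3 -c "
from h import *
print(ticket.hand_in())"
```

```text
the job is handed in; nothing more can be done
None
```

Both lanterns hang upright and still on the hooks of their own colour, the gripper is clear of them, no other goods appear to have moved, and I handed the job in at about 18 s (no verdict was returned).

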